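# Load a battery pack through the spring flaps of a charging bay

### The arm

A 6-joint arm with a two-finger parallel gripper is mounted at the origin on the work surface. World frame = base frame: x ahead of the robot, y to its left, z up, the work surface at z = 0. Lengths are in m, angles in rad, forces in N, time in s.
With the tool pointing down it reaches from about 0.275 to 0.75 m from the base axis. Payload 10.2 kg.
Tool frame: the origin (TCP) lies at the very end of the fingers, on their centre line; the grasp point (between the pads) lies grip_point_offset behind it (grip_point_offset is the distance from the TCP to the grasp point, in m); z points along the fingers, x is the direction in which the jaws open and shut, and the axes are right-handed (so a half turn about z gives the same grasp; the last joint's range is limited). The gripper opens to 88 mm and grips with 3 to 60 N. Pads are 18 mm wide; open, the fingers measure 123 mm over their backs; the gripper's body (75 mm by 187 mm) begins 45 mm behind the grasp point.
Start: joints at [-1.49, 0.313, 1.498, -0, 1.331, -0.223], TCP at [0.157, -0.501, 0.239] pointing down, gripper open.
Joint ranges: [-2.94, 2.94], [-0.97, 2.17], [0.19, 2.56], [-1.23, 4.37], [0.02, 3.11], [-2.88, 2.88]. Speed limits (rad/s): [2.39, 2.39, 3.01, 3.14, 3.14, 3.14].

### API

Orientations are given as a unit quaternion [x, y, z, w].
In Python, from cell import * gives the robot as it stands.
- The arm moves only by the tool play_rows, never from a script. Its argument "plan" is a list of rows, each a list of 3 entries, a list of its own where there are three numbers: the shift along the tool's x, y, z in m, then the turn, a rotation vector about the tool's x, y, z in degrees, then the closure, from 0 (fully open) to 1 (shut). In form: [[[tx, ty, tz], [ax, ay, az], hand], ...]. A call has exactly 8 rows; each row is the pose to reach, as a shift and turn from the pose commanded when the call began, along the tool's axes at that moment; what a row does not reach only later rows make up. A row lasts 1/12 s, in which the tool goes at most 41.7 mm and 7.16 degrees, less where a joint would pass 70% of its speed; a pose out of reach is approached as far as the arm can. A call with a gripper value outside its range is refused whole. The fingers move at their own pace and stop on an object; "force" is the grip in N (left out, the last holds). Time passes only in rows, so rows that repeat a pose let the fingers close, or fill a call up. It gives the time, the measured TCP pose, the force and the opening at its end, in the units of the state.
- sense(): the state, without advancing time (a new reading comes with each control period).
- capture(name): name is "scene" or "top" or "wrist"; returns a dict with "color" (400x640x3 uint8, blue, green, red), "intrinsics" (3x3 intrinsics, pixels), "origin" and "orientation" of the camera in the world; the wrist camera has in their place "hand_eye" (4x4, takes a point from camera to tool coordinates, whose origin is the TCP and whose axes are the tool frame's). Camera axes: x right, y up, looking along -z (the intrinsics and any distortion apply to the point x, -y, -z); pixel columns grow to the right and rows downward; lengths in m; the calibration is good to about 2 mm. A picture is of the moment at which its call begins: read the wrist's pose just before it. There is no depth.
- close_job(): hands the job in, once; it reports no verdict.
The state is a dict: "time_s": time; "qpos": joint angles; "qd": joint speeds; "effort": joint torques, N m; "position": TCP position; "tool_rot": TCP orientation; "ft_force": force on the tool from outside, world axes, zero at the start; "moment": the same for the moment, N m; "finger_gap": finger opening in m.
Only numpy, scipy, OpenCV 4.12 (cv2) and the standard library are available. Lean on these libraries where they do the work, as an engineer would, in place of code of your own. Each camera call takes 0.05 s, during which the arm holds its last target.

### The job

Put the long battery pack on charge: pass it narrow end first, right way up, between the two spring flaps of the charging bay and push it in until the brass contact at the back is pressed fully in and the pack stops dead, firmly but without ramming it. Both flaps must have closed behind it, and the other loose things on the bench stay where they are.

Things in the scene. Friction and masses are not known exactly. Their poses are not given: they have to be found in the camera images.
- pack: The long black battery pack, 120 long (its x) by 50 wide (y) by 40 mm high, 0.25 to 0.5 kg, lying flat on the bench. Origin: middle of its underside; x points to its nose. The last 22 mm at the nose end are only 38 mm wide, with brass strips; the other end (tail) is a plain flat 50 mm wide face.
- pack_nose (a point): Bottom middle of the pack's nose face, 60 mm from the pack's origin along its x.
- pack_tail (a point): Bottom middle of the pack's tail face, 60 mm from the pack's origin along minus x.
- dock: Charging bay, fixed; place and yaw vary. Origin: on the bench, in the plane of the shut flaps, mid-width; x points into the bay, z up. Aluminium floor plate 8 mm thick, 76 mm wide, from x = -80 mm (open apron). The channel is 60 mm wide inside, walls 8 mm thick: from x = -6 to 16 mm 50 mm high above the plate and open on top, then roofed to x = 193 mm; behind it a power box, 130 wide, 95 tall.
- gate (a point): Middle of the flap doorway at the top face of the floor plate, 8 mm above the dock's origin; axes as the dock. The pack's tail ends 32 to 42 mm beyond this point when fully in; the depth differs each time and is not given: a contact block at the back stops the pack, which has to be felt.
- flap_left (a joint): Left (dock +y) spring flap: steel, 29 mm wide, 44 tall, 2 thick, hinged on an upright edge at the left wall. 0 shut, to 1.5 rad swung into the bay; a weak spring (about 1 N at its free edge) shuts it; it cannot swing outward. Open, it reaches 29 mm into the bay, so it shuts only once the pack's tail is further in.
- flap_right (a joint): Right (dock -y) spring flap, the mirror image of the left one; 0 shut, up to 1.5 rad open into the bay.
- contact (a joint): Brass charging contact at the back of the bay: a sliding plate 30 mm wide, 24 tall facing the nose, its middle 20 mm above the floor plate. 0 to 0.003 m at the start, 0.010 fully in. Yields at 4 N, on top of the pack's sliding drag of 2 to 8 N, stays where pushed, and stops dead at full travel. A push of up to 15 N may be needed on the way; 16 to 30 N at the stop is safe, 45 N is ramming.
- short_pack: Bystander: a shorter, wider black battery pack, 76 by 58 by 40 mm, without a narrow nose. It may lie on either side; the long pack lies on the other.
- servo: Bystander: black servo motor, 78 by 34 by 41 mm with a round metal horn on top.
- screwdriver: Bystander: screwdriver, 190 mm long, lying on the bench.
- roof_lip (a point): Middle of the front edge of the bay's clear roof, at its underside, 16 mm beyond the flap plane and 66 mm above the floor plate; the roof is 4 mm thick. It keeps upright fingers out: the last of the push takes fingers that lean in under it, about 30 to 45 degrees from vertical.
There are look-alikes about, which are no part of the job. Leave any turquoise or white look-alike of the pack alone.

How it is judged:
By the outcome, as a careful person would: the job done as asked, in the order asked, and still so for the second after the job is handed in, with the robot touching nothing.
It also fails if it takes over 54 s, if anything falls off the work surface, if the arm or the gripper's body presses on something with over 40 N, if the wrist force passes 120 N, or if a joint passes its speed limit or range.

## Working session

There is one attempt and no reset: what is moved stays moved. The work goes in short steps, Python scripts to look and compute and a tool call to move; the robot and the scene stay as the last step left them, time stands still between calls to the robot, and variables do not carry over. Pictures are saved under pics/ and viewed, and the job is handed in when it is done.

Besides the shell and the picture viewer there is one more tool, called in YAML: its name, and indented under it one key for each argument. play_rows: Moves the arm, as the interface text tells. Its arguments: {"type":"object","properties":{"plan":{"type":"array"},"force":{"type":"number"}},"required":["plan"]}

```bash
ls; mkdir -p pics; python3 - <<'E'
from cell import *
import cv2
s=sense();print({k:(s[k]) for k in s})
for n in ["scene","top","wrist"]:
    c=capture(n); cv2.imwrite(f"pics/{n}0.png",c["color"]); print(n,[(k,c[k]) for k in c if k!="color"])
E
```

```text
pics
{'time_s': 0.0, 'qpos': array([-1.49039384e+00,  3.13455725e-01,  1.49843254e+00,  1.68919047e-05,
        1.33098089e+00, -2.23397873e-01]), 'qd': array([ 0.0001466 , -0.00079247, -0.00137207,  0.00038803, -0.00135054,
       -0.0012056 ]), 'effort': array([-2.41465905e-04, -4.02214587e+01, -2.52272201e+01,  6.94515905e-02,
        3.52531043e-02, -1.26593382e-04]), 'position': array([ 0.15702672, -0.50071496,  0.23815984]), 'tool_rot': array([ 8.05960396e-01, -5.91969115e-01, -4.11718741e-04, -4.87770404e-04]), 'ft_force': array([-0.21310805,  0.39684152,  0.23392685]), 'moment': array([0.0267966 , 0.01306397, 0.04588697]), 'finger_gap': 0.08807204085451618}
scene [('intrinsics', array([[364.23084552,   0.        , 317.21572444],
       [  0.        , 364.23084552, 202.56820528],
       [  0.        ,   0.        ,   1.        ]])), ('origin', array([1.32077105, 0.18729866, 0.67468785])), ('orientation', array([0.28256757, 0.33877113, 0.6881465 , 0.5760591 ]))]
top [('intrinsics', array([[397.73838551,   0.        , 314.42680192],
       [  0.        , 397.73838551, 195.20454661],
       [  0.        ,   0.        ,   1.        ]])), ('origin', array([0.44294436, 0.03109712, 1.05658838])), ('orientation', array([-0.03719784,  0.03645656,  0.71140439, -0.70085022]))]
wrist [('intrinsics', array([[329.2444491 ,   0.        , 314.93354558],
       [  0.        , 329.2444491 , 197.42541048],
       [  0.        ,   0.        ,   1.        ]])), ('hand_eye', array([[ 9.99999541e-01, -9.13165128e-04,  2.88759946e-04,
        -1.32948677e-04],
       [-7.92147856e-04, -9.58075683e-01, -2.86514151e-01,
        -7.39102957e-02],
       [ 5.38288614e-04,  2.86513791e-01, -9.58075967e-01,
        -1.46600699e-01],
       [ 0.00000000e+00,  0.00000000e+00,  0.00000000e+00,
         1.00000000e+00]]))]
```

View pics/top0.png

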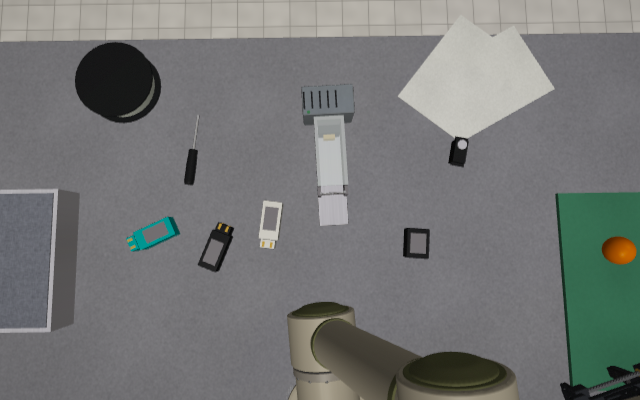

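View pics/scene0.png

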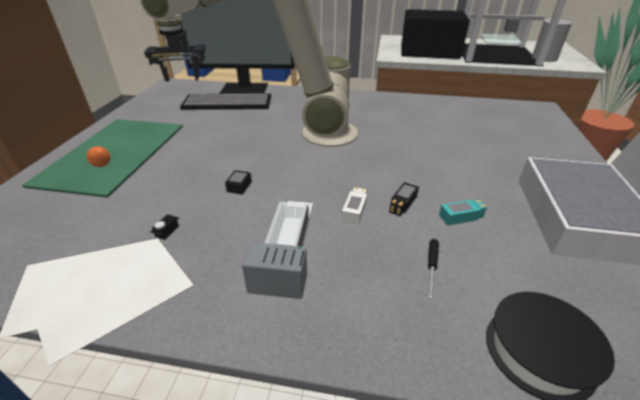

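```bash
python3 -c "
import cell
print([k for k in dir(cell) if not k.startswith('__')])
print(getattr(cell,'grip_point_offset',None))"
```

```text
['PlanningError', 'capture', 'close_job', 'grip_point_offset', 'sense']
0.0187
```

Candidates in the top view: the black pack with a brass nose (216,246), turquoise look-alike (152,233), white look-alike (270,225), short black pack (417,243), servo (458,150). I choose (216,246). Next, a close crop.

```bash
cat > h.py <<'E'
import numpy as np, cv2
from scipy.spatial.transform import Rotation as R
from cell import *
def cam(c,s=None):
    K=c["intrinsics"]
    if "hand_eye" in c:
        T=np.eye(4);T[:3,:3]=R.from_quat(s["tool_rot"]).as_matrix();T[:3,3]=s["position"]
        M=T@c["hand_eye"]; return K,M[:3,:3],M[:3,3]
    return K,R.from_quat(c["orientation"]).as_matrix(),c["origin"]
def ray(C,uv):
    K,Rm,o=C; p=np.linalg.solve(K,[uv[0],uv[1],1.]); return o,Rm@np.array([p[0],-p[1],-p[2]])
def atz(C,uv,z):
    o,d=ray(C,uv); return o+d*(z-o[2])/d[2]
def proj(C,P):
    K,Rm,o=C; q=(np.asarray(P)-o)@Rm; q=np.stack([q[...,0],-q[...,1],-q[...,2]],-1)@K.T
    return q[...,:2]/q[...,2:]
E
python3 - <<'E'
import cv2
im=cv2.imread("pics/top0.png")
cv2.imwrite("pics/packcrop.png",cv2.resize(im[205:285,180:290],None,fx=7,fy=7,interpolation=cv2.INTER_CUBIC))
cv2.imwrite("pics/dockcrop.png",cv2.resize(im[75:235,290:370],None,fx=3.7,fy=3.7,interpolation=cv2.INTER_CUBIC))
E
```

```text
(no output)
```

View pics/packcrop.png

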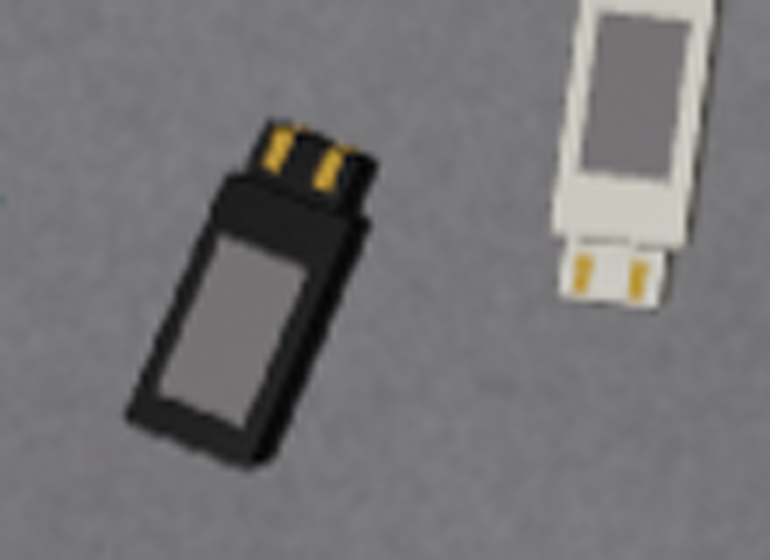

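View pics/dockcrop.png

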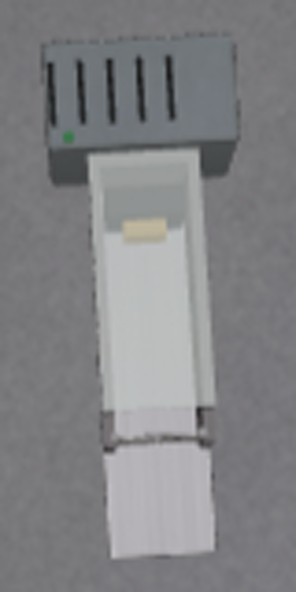

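View pics/wrist0.png

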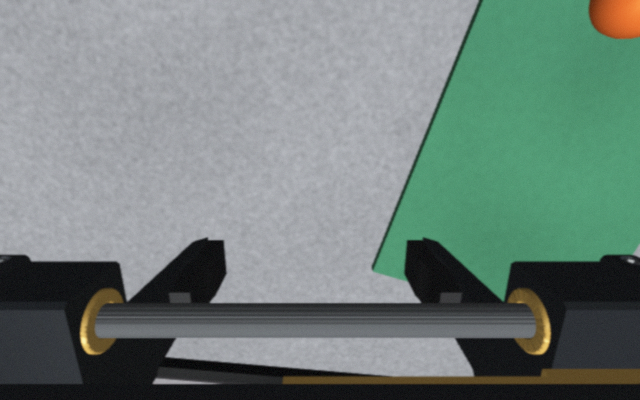

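The chosen object is black, has a narrow nose with two brass strips facing up/right in the image, and its label is up, so it is the long pack. I'll fit both poses now.

```bash
cat > fit.py <<'E'
from h import *
from scipy.optimize import minimize, least_squares
def box(x0,x1,hw,z0,z1): return np.array([[x,y,z] for x in(x0,x1) for y in(-hw,hw) for z in(z0,z1)])
def tf(P,p,z=0):
    c,s=np.cos(p[2]),np.sin(p[2]); return np.c_[P[:,0]*c-P[:,1]*s+p[0],P[:,0]*s+P[:,1]*c+p[1],P[:,2]+z]
PB=[box(-.06,.038,.025,0,.04),box(.038,.06,.019,0,.04)]
def sil(C,p,shape,roi,f,z=0):
    m=np.zeros(shape,np.uint8)
    for b in PB:
        uv=(proj(C,tf(b,p,z))-np.array(roi[:2])+.5)*f-.5
        h=cv2.convexHull(uv.astype(np.float32)); cv2.fillConvexPoly(m,np.round(h*16).astype(np.int32),1,shift=4)
    return m
def fitpack(C,im,roi,p0,f=6,z=0,bgdist=25):
    x,y,w,h=roi; c=im[y:y+h,x:x+w]; 
    big=cv2.resize(c,None,fx=f,fy=f,interpolation=cv2.INTER_CUBIC).astype(int)
    bg=np.median(big.reshape(-1,3),0)
    label=None
    m=(np.abs(big-bg).max(2)>bgdist).astype(np.uint8)
    m=cv2.morphologyEx(m,cv2.MORPH_OPEN,np.ones((5,5)))
    cs,_=cv2.findContours(m,cv2.RETR_EXTERNAL,cv2.CHAIN_APPROX_NONE)
    k=max(cs,key=cv2.contourArea); m[:]=0; cv2.drawContours(m,[k],-1,1,-1)
    cost=lambda p:np.sum(m!=sil(C,p,m.shape,roi,f,z))/m.sum()
    best=None
    for dy in(-.15,0,.15):
        r=minimize(cost,[p0[0],p0[1],p0[2]+dy],method="Nelder-Mead",options=dict(initial_simplex=np.array([[p0[0],p0[1],p0[2]+dy]])+np.array([[0,0,0],[.01,0,0],[0,.01,0],[0,0,.1]]),maxiter=400))
        if best is None or r.fun<best.fun: best=r
    big=big.clip(0,255).astype(np.uint8); s=sil(C,best.x,m.shape,roi,f,z)
    for mm,col in((s,(0,255,0)),(m,(0,0,255))):
        q,_=cv2.findContours(mm,cv2.RETR_EXTERNAL,cv2.CHAIN_APPROX_NONE); cv2.drawContours(big,q,-1,col,1)
    return best.x,best.fun,big
E
python3 - <<'E'
from fit import *
im=cv2.imread("pics/top0.png"); c=capture("top"); C=cam(c)
a=atz(C,(204,266),.02);b=atz(C,(226,226),.02)
print("tail,nose rough",a,b)
p0=[*(a+b)[:2]/2,np.arctan2(b[1]-a[1],b[0]-a[0])]
p,f,v=fitpack(C,im,(190,215,48,65),p0); print(p,np.degrees(p[2]),f)
cv2.imwrite("pics/packfit.png",v)
# dock points
cr=lambda u,v:((u+.5)/3.7-.5+290,(v+.5)/3.7-.5+75)
D=[((-.08,.038,.008),(110,557)),((-.08,-.038,.008),(215,549)),((.016,.038,.078),(103,409)),((.016,-.038,.078),(212,404)),
((.193,.065,.095),(48,150)),((.193,-.065,.095),(236,142))]
P=np.array([d[0] for d in D]);U=np.array([cr(*d[1]) for d in D])
r=least_squares(lambda p:(proj(C,tf(P,p))-U).ravel(),[.55,.03,0],x_scale=[.01,.01,.1]); print(r.x,np.degrees(r.x[2]));print(r.fun.reshape(-1,2).round(2))
big=cv2.resize(im[75:235,290:370],None,fx=3.7,fy=3.7,interpolation=cv2.INTER_CUBIC)
for q in [box(-.08,.193,.038,0,.008),box(.016,.193,.038,.074,.078),box(-.006,.016,.038,.008,.058),np.array([[0,-.03,.008],[0,.03,.008],[0,.03,.052],[0,-.03,.052]])]:
    uv=(proj(C,tf(q,r.x))-[290,75]+.5)*3.7-.5
    for i in range(len(q)):
        for j in range(i): 
            if (np.abs(q[i]-q[j])>1e-6).sum()==1: cv2.line(big,tuple(int(t) for t in uv[i]),tuple(int(t) for t in uv[j]),(0,0,255),1)
cv2.imwrite("pics/dockfit.png",big)
E
```

```text
tail,nose rough [0.37245187 0.31828627 0.02      ] [0.47431489 0.26249567 0.02      ]
[ 0.42304468  0.28540626 -0.39241041] -22.483460326138115 0.015412298544828664
[ 0.5544881  -0.01399361  0.04399756] 2.5208742156367516
[[-0.33  0.11]
 [ 0.13  0.57]
 [-0.49  0.56]
 [ 0.63  0.12]
 [-0.69 -0.26]
 [ 0.74 -1.12]]
```

View pics/packfit.png

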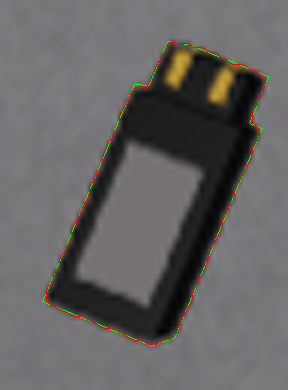

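View pics/dockfit.png

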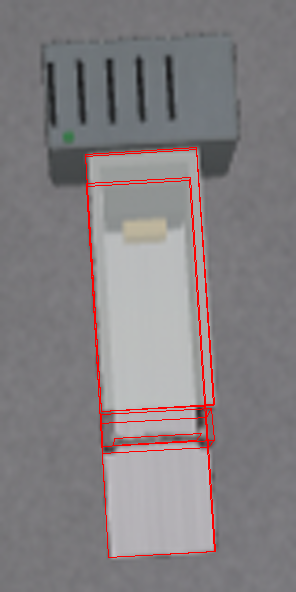

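Both fits are good. The pack is at about (0.423, 0.285) with yaw −22.5°, and the dock at (0.554, −0.014) with yaw +2.5°. My plan:

1. Grip the pack 25 mm tailward of its middle.
2. Insert it until the fingers near the walls.
3. Release, then push it home with closed fingers leaning 40°.

```bash
cat >> h.py <<'E'
def Rt(yaw,lean=0):
    # yaw = world yaw (deg) of tool -y when vertical (camera side, 'forward'); lean tips forward
    a=np.radians(yaw); f=np.array([np.cos(a),np.sin(a),0]); u=np.array([0,0,1.]); l=np.radians(lean)
    z=np.sin(l)*f-np.cos(l)*u; y=-(np.cos(l)*f+np.sin(l)*u); x=np.cross(y,z)
    return np.c_[x,y,z]
def delta(P0,R0,P1,R1):
    return (R0.T@(np.array(P1)-P0)).round(4), np.degrees(R.from_matrix(R0.T@R1).as_rotvec()).round(2)
def now(): 
    s=sense(); return s["position"],R.from_quat(s["tool_rot"]).as_matrix()
E
python3 - <<'E'
from h import *
P,Rm=now()
W=[([.30,-.30,.24],Rt(0)),([.42,-.08,.22],Rt(0)),([.42,.12,.20],Rt(-10)),([.400,.2945,.16],Rt(-22.5))]
for p,r in W:
    print(*delta(P,Rm,p,r)); P,Rm=p,r
E
```

```text
[-0.1488 -0.1965 -0.0015] [-0.    0.04 17.41]
[-0.22 -0.12  0.02] [0. 0. 0.]
[-0.2   0.    0.02] [ 0.  0. 10.]
[-0.1684  0.05    0.04  ] [ 0.   0.  12.5]
```

play_rows:
  plan:
    - [[-0.01,-0.013,0],[0,0,1.2],0]
    - [[-0.03,-0.04,0],[0,0,3.5],0]
    - [[-0.051,-0.067,0],[0,0,6],0]
    - [[-0.072,-0.095,0],[0,0,8.5],0]
    - [[-0.094,-0.124,0],[0,0,11],0]
    - [[-0.116,-0.153,-0.001],[0,0,13.5],0]
    - [[-0.135,-0.178,-0.001],[0,0,16],0]
    - [[-0.149,-0.1965,-0.0015],[0,0,17.4],0]

```text
time_s: 0.87
position: [0.3009, -0.2978, 0.2403]
tool_rot: [-0.707, 0.707, 0.0, 0.0]
ft_force: [-1.0, -0.6, 0.0]
finger_gap: 0.0881
```

play_rows:
  plan:
    - [[-0.02,-0.011,0.002],[0,0,0],0]
    - [[-0.045,-0.024,0.004],[0,0,0],0]
    - [[-0.075,-0.041,0.007],[0,0,0],0]
    - [[-0.105,-0.057,0.01],[0,0,0],0]
    - [[-0.135,-0.074,0.012],[0,0,0],0]
    - [[-0.165,-0.09,0.015],[0,0,0],0]
    - [[-0.195,-0.106,0.018],[0,0,0],0]
    - [[-0.22,-0.12,0.02],[0,0,0],0]

```text
time_s: 1.53
position: [0.4204, -0.0779, 0.22]
tool_rot: [0.707, -0.707, -0.0, -0.0]
ft_force: [1.0, 0.5, 0.5]
finger_gap: 0.0884
```

play_rows:
  plan:
    - [[-0.025,0,0.002],[0,0,1.2],0]
    - [[-0.05,0,0.005],[0,0,2.5],0]
    - [[-0.075,0,0.007],[0,0,3.7],0]
    - [[-0.1,0,0.01],[0,0,5],0]
    - [[-0.125,0,0.012],[0,0,6.2],0]
    - [[-0.15,0,0.015],[0,0,7.5],0]
    - [[-0.175,0,0.018],[0,0,8.8],0]
    - [[-0.2,0,0.02],[0,0,10],0]

```text
time_s: 2.2
position: [0.4196, 0.1213, 0.1999]
tool_rot: [-0.642, 0.766, 0.0, -0.0]
ft_force: [-0.1, -0.5, -0.5]
finger_gap: 0.0881
```

play_rows:
  plan:
    - [[-0.024,0.007,0.005],[0,0,1.5],0]
    - [[-0.048,0.014,0.01],[0,0,3],0]
    - [[-0.072,0.021,0.015],[0,0,5],0]
    - [[-0.096,0.028,0.02],[0,0,7],0]
    - [[-0.12,0.036,0.027],[0,0,9],0]
    - [[-0.145,0.043,0.034],[0,0,11],0]
    - [[-0.16,0.048,0.038],[0,0,12],0]
    - [[-0.1684,0.05,0.04],[0,0,12.5],0]

```text
time_s: 2.87
position: [0.399, 0.2961, 0.1594]
tool_rot: [-0.556, 0.831, 0.0, -0.001]
ft_force: [-0.5, -0.1, 0.9]
finger_gap: 0.088
```

```bash
python3 - <<'E'
from fit import *
s=sense(); print(s["time_s"],s["position"],R.from_quat(s["tool_rot"]).as_matrix().round(3).tolist())
c=capture("wrist"); cv2.imwrite("pics/w1.png",c["color"]); C=cam(c,s)
v=c["color"].copy()
for b in PB:
    uv=proj(C,tf(b,[.423,.2854,-.3924]))
    for q in uv: cv2.circle(v,tuple(int(t) for t in q),3,(0,0,255),1)
cv2.imwrite("pics/w1b.png",v)
E
```

```text
2.8667 [0.39903419 0.29613226 0.15940148] [[-0.382, -0.924, -0.001], [-0.924, 0.382, -0.0], [0.001, 0.001, -1.0]]
```

View pics/w1b.png

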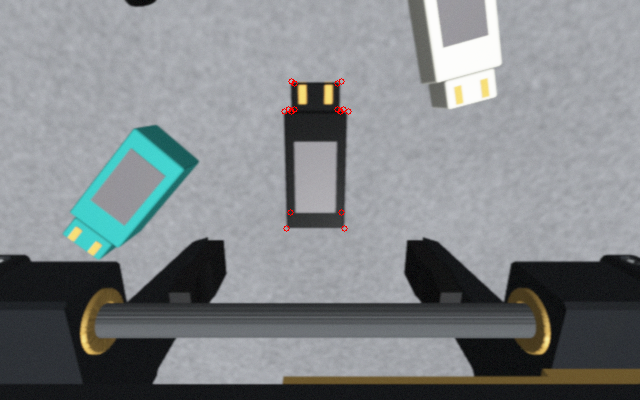

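The wrist view agrees with the fit to about 1 px, with the pack centred at (316,155). Descending to grip.

play_rows:
  plan:
    - [[0,0,0.015],[0,0,0],0]
    - [[0,0,0.035],[0,0,0],0]
    - [[0,0,0.06],[0,0,0],0]
    - [[0,0,0.085],[0,0,0],0]
    - [[0,0,0.108],[0,0,0],0]
    - [[0,0,0.128],[0,0,0],0]
    - [[0,0,0.142],[0,0,0],0]
    - [[0,0,0.149],[0,0,0],0]

```text
time_s: 3.58
position: [0.3993, 0.2938, 0.0097]
tool_rot: [-0.556, 0.831, 0.0, -0.001]
ft_force: [-1.1, -0.0, -0.8]
finger_gap: 0.0881
```

play_rows:
  plan:
    - [[0,0,0],[0,0,0],0.3]
    - [[0,0,0],[0,0,0],0.5]
    - [[0,0,0],[0,0,0],0.6]
    - [[0,0,0],[0,0,0],0.6]
    - [[0,0,0],[0,0,0],0.6]
    - [[0,0,0],[0,0,0],0.6]
    - [[0,0,0],[0,0,0],0.6]
    - [[0,0,0],[0,0,0],0.6]
  force: 40

```text
time_s: 4.25
position: [0.4001, 0.2947, 0.0117]
tool_rot: [-0.556, 0.831, -0.0, 0.0]
ft_force: [-1.1, -1.0, 6.5]
finger_gap: 0.0496
```

```bash
python3 - <<'E'
from fit import *
s=sense(); print(s["time_s"],s["position"],s["finger_gap"],s["ft_force"])
P,Rm=now()
d=np.array([.5545,-.014]); a=np.radians(2.52); f=np.array([np.cos(a),np.sin(a)])
g=lambda x,z:[*(d+f*x),z]
print(g(-.105,.08))
W=[(P+[0,0,.09],Rm),([.40,.15,.10],Rt(-10)),(g(-.105,.08),Rt(2.5)),(g(-.105,.021),Rt(2.5)),(g(-.022,.021),Rt(2.5))]
for p,r in W:
    print(*delta(P,Rm,p,r)); P,Rm=p,r
E
```

```text
4.25 [0.40012993 0.29465202 0.01171112] 0.04955908099266809 [-1.0612856  -1.01202778  6.45165652]
[np.float64(0.4496015418587969), np.float64(-0.018616652423375814), 0.08]
[-0.0001 -0.0001 -0.09  ] [0. 0. 0.]
[ 0.1337 -0.0552  0.0017] [ -0.04   0.03 -12.49]
[ 0.1574 -0.0781  0.02  ] [  0.    0.  -12.5]
[0.    0.    0.059] [0. 0. 0.]
[-0.    -0.083  0.   ] [0. 0. 0.]
```

play_rows:
  plan:
    - [[0,0,-0.006],[0,0,0],0.6]
    - [[0,0,-0.016],[0,0,0],0.6]
    - [[0,0,-0.03],[0,0,0],0.6]
    - [[0,0,-0.044],[0,0,0],0.6]
    - [[0,0,-0.058],[0,0,0],0.6]
    - [[0,0,-0.072],[0,0,0],0.6]
    - [[0,0,-0.083],[0,0,0],0.6]
    - [[0,0,-0.09],[0,0,0],0.6]

```text
time_s: 4.92
position: [0.3999, 0.2946, 0.1027]
tool_rot: [-0.556, 0.831, -0.0, 0.001]
ft_force: [-0.3, 1.1, -4.9]
finger_gap: 0.0501
```

```bash
python3 - <<'E'
from fit import *
s=sense(); print(s["time_s"],s["position"],s["finger_gap"],s["ft_force"],s["moment"])
c=capture("scene"); cv2.imwrite("pics/s1.png",cv2.resize(c["color"][80:280,200:560],None,fx=2.2,fy=2.2))
E
```

```text
4.9167 [0.3999429  0.29460152 0.10272739] 0.05007089782230207 [-0.25904944  1.10124401 -4.91926367] [0.06754578 0.05158966 0.02760142]
```

View pics/s1.png

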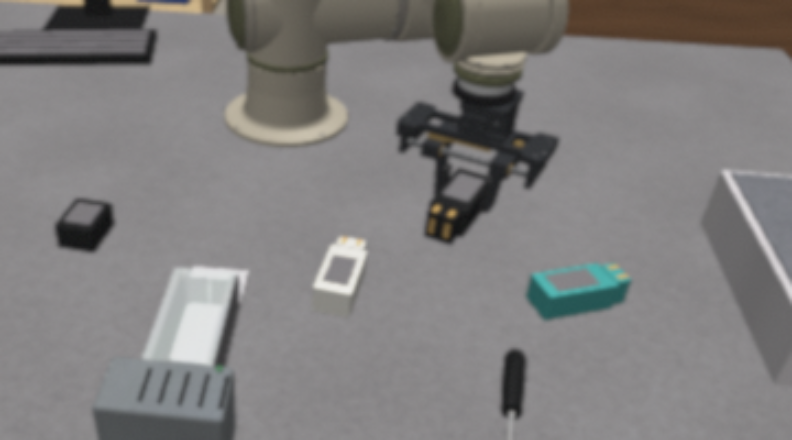

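The pack is in the gripper, level, with the nose outward (scene crop (445,215)). Moving it to the apron.

play_rows:
  plan:
    - [[0.01,-0.004,0],[0,0,-1],0.6]
    - [[0.026,-0.011,0],[0,0,-2.5],0.6]
    - [[0.044,-0.018,0],[0,0,-4.2],0.6]
    - [[0.063,-0.026,0.001],[0,0,-6],0.6]
    - [[0.082,-0.034,0.001],[0,0,-7.8],0.6]
    - [[0.1,-0.042,0.001],[0,0,-9.5],0.6]
    - [[0.118,-0.049,0.002],[0,0,-11.2],0.6]
    - [[0.1337,-0.0552,0.002],[0,0,-12.5],0.6]

```text
time_s: 5.63
position: [0.3992, 0.1487, 0.0988]
tool_rot: [-0.643, 0.766, 0.0, -0.001]
ft_force: [0.4, -0.1, -4.1]
finger_gap: 0.0499
```

play_rows:
  plan:
    - [[0.02,-0.01,0.002],[0,0,-1.6],0.6]
    - [[0.042,-0.021,0.004],[0,0,-3.3],0.6]
    - [[0.065,-0.032,0.007],[0,0,-5.1],0.6]
    - [[0.088,-0.044,0.01],[0,0,-7],0.6]
    - [[0.11,-0.055,0.013],[0,0,-8.8],0.6]
    - [[0.131,-0.065,0.016],[0,0,-10.4],0.6]
    - [[0.147,-0.073,0.018],[0,0,-11.7],0.6]
    - [[0.1574,-0.078,0.02],[0,0,-12.5],0.6]

```text
time_s: 6.3
position: [0.4493, -0.0203, 0.0788]
tool_rot: [0.722, -0.692, -0.0, 0.0]
ft_force: [-0.5, 0.6, -4.8]
finger_gap: 0.0497
```

```bash
python3 - <<'E'
from fit import *
s=sense(); print(s["time_s"],s["position"],s["finger_gap"],s["ft_force"])
c=capture("wrist"); C=cam(c,s); v=c["color"].copy()
D=[.5545,-.014,.044]
for q in [box(-.08,.193,.038,0,.008),box(.016,.193,.038,.074,.078),box(-.006,.016,.038,.008,.058),box(-.006,.016,.03,.008,.058)]:
    uv=proj(C,tf(q,D))
    for i in range(len(q)):
        for j in range(i):
            if (np.abs(q[i]-q[j])>1e-6).sum()==1: cv2.line(v,tuple(int(t) for t in uv[i]),tuple(int(t) for t in uv[j]),(0,0,255),1)
a=D[2]; 
cv2.imwrite("pics/w2.png",v)
P,Rm=now()
d=np.array(D[:2]); f=np.array([np.cos(a),np.sin(a)])
g=lambda x,z:[*(d+f*x),z]
print(delta(P,Rm,g(-.105,.0205),Rt(2.5)))
# where is the pack: assume grasp at -25
E
```

```text
6.3 [ 0.44934734 -0.02031632  0.0788048 ] 0.04965909259410558 [-0.53066828  0.60954767 -4.76071202]
(array([-0.0027, -0.    ,  0.0581]), array([ 0.03, -0.03, -0.02]))
```

View pics/w2.png

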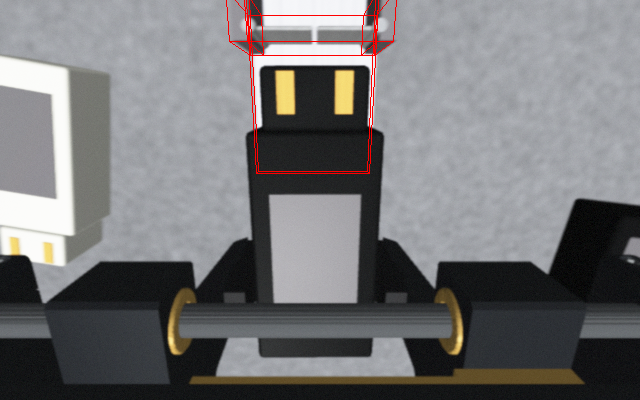

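The pack's centreline (col 315) and the flap slit (col 315) line up already. The top-view dock fit is about 2 mm off sideways, so I'll trust the wrist view. Lowering.

play_rows:
  plan:
    - [[0,0,0.003],[0,0,0],0.6]
    - [[0,0,0.009],[0,0,0],0.6]
    - [[0,0,0.018],[0,0,0],0.6]
    - [[0,0,0.028],[0,0,0],0.6]
    - [[0,0,0.038],[0,0,0],0.6]
    - [[0,0,0.047],[0,0,0],0.6]
    - [[0,0,0.054],[0,0,0],0.6]
    - [[0,0,0.058],[0,0,0],0.6]

```text
time_s: 7.02
position: [0.4488, -0.0182, 0.0201]
tool_rot: [0.723, -0.691, -0.001, 0.0]
ft_force: [-0.5, 0.6, -3.9]
finger_gap: 0.05
```

```bash
python3 - <<'E'
from fit import *
s=sense(); print(s["time_s"],s["position"],s["finger_gap"],s["ft_force"])
c=capture("wrist"); C=cam(c,s); v=c["color"].copy()
cv2.imwrite("pics/w3.png",v)
E
```

```text
7.0167 [ 0.44876281 -0.01818584  0.02011414] 0.049988412170087405 [-0.53911662  0.6404448  -3.90348043]
```

View pics/w3.png

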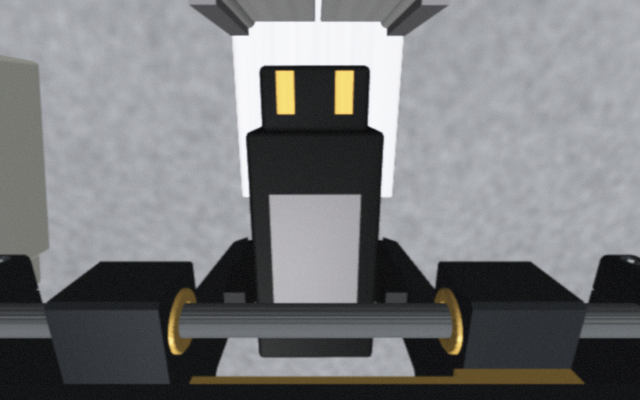

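The slit is at col 318 and the pack at 315, so the pack is 1–2 mm off with 5 mm of clearance each side. I'll shift +1.5 mm in tool x and insert.

play_rows:
  plan:
    - [[0.0005,-0.003,0],[0,0,0],0.6]
    - [[0.001,-0.008,0],[0,0,0],0.6]
    - [[0.0015,-0.014,0],[0,0,0],0.6]
    - [[0.0015,-0.02,0],[0,0,0],0.6]
    - [[0.0015,-0.026,0],[0,0,0],0.6]
    - [[0.0015,-0.032,0],[0,0,0],0.6]
    - [[0.0015,-0.037,0],[0,0,0],0.6]
    - [[0.0015,-0.04,0],[0,0,0],0.6]

```text
time_s: 7.73
position: [0.4898, -0.0184, 0.0211]
tool_rot: [0.722, -0.691, -0.0, 0.0]
ft_force: [-3.1, 0.1, -4.7]
finger_gap: 0.0497
```

```bash
python3 - <<'E'
from fit import *
s=sense(); print(s["time_s"],s["position"],s["finger_gap"],s["ft_force"],s["moment"])
c=capture("wrist"); cv2.imwrite("pics/w4.png",c["color"])
E
```

```text
7.7333 [ 0.48984482 -0.01835496  0.02112344] 0.04967986548791112 [-3.1113003   0.12573536 -4.65056058] [-0.00621302  0.50008863  0.01289597]
```

View pics/w4.png

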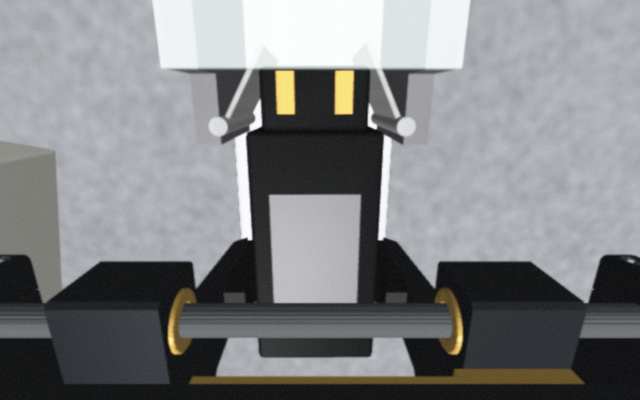

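Both flaps are opening symmetrically around the nose (hinges at cols 218 and 406). Continuing 40 mm.

play_rows:
  plan:
    - [[0,-0.003,0],[0,0,0],0.6]
    - [[-0.0005,-0.008,0],[0,0,0],0.6]
    - [[-0.001,-0.014,0],[0,0,0],0.6]
    - [[-0.001,-0.02,0],[0,0,0],0.6]
    - [[-0.001,-0.026,0],[0,0,0],0.6]
    - [[-0.001,-0.032,0],[0,0,0],0.6]
    - [[-0.001,-0.037,0],[0,0,0],0.6]
    - [[-0.001,-0.04,0],[0,0,0],0.6]

```text
time_s: 8.45
position: [0.5302, -0.0157, 0.0213]
tool_rot: [0.722, -0.691, 0.0, -0.0]
ft_force: [-1.9, 0.0, -4.1]
finger_gap: 0.0497
```

```bash
python3 - <<'E'
from fit import *
s=sense(); print(s["time_s"],s["position"],s["finger_gap"],s["ft_force"],s["moment"])
c=capture("wrist"); cv2.imwrite("pics/w5.png",c["color"])
E
```

```text
8.45 [ 0.53016309 -0.01572084  0.02128201] 0.0497257553300397 [-1.87356864  0.01726424 -4.07429794] [ 0.04073685  0.31664221 -0.04030846]
```

View pics/w5.png

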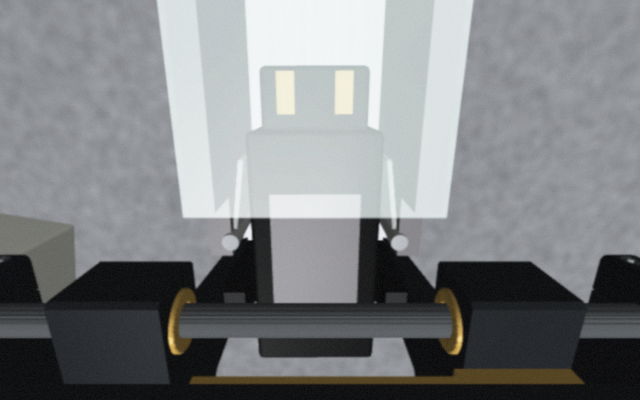

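Pack (cols 250–382) sits straight between the flaps. I'll lower it 1 mm, release and lift.

play_rows:
  plan:
    - [[0,0,0.0006],[0,0,0],0.6]
    - [[0,0,0.0012],[0,0,0],0.6]
    - [[0,0,0.0012],[0,0,0],0.4]
    - [[0,0,0.0012],[0,0,0],0.2]
    - [[0,0,0.0012],[0,0,0],0.15]
    - [[0,0,-0.003],[0,0,0],0.15]
    - [[0,0,-0.012],[0,0,0],0.15]
    - [[0,0,-0.022],[0,0,0],0.15]

```text
time_s: 9.17
position: [0.5292, -0.0157, 0.0441]
tool_rot: [0.722, -0.691, -0.0, 0.0]
ft_force: [0.2, -0.1, 1.0]
finger_gap: 0.0746
```

```bash
python3 - <<'E'
from fit import *
s=sense(); print(s["time_s"],s["position"],s["finger_gap"],s["ft_force"],s["moment"])
P,Rm=now()
D=[.5545,-.0145,.044];a=D[2];d=np.array(D[:2]); f=np.array([np.cos(a),np.sin(a)])
g=lambda x,z:[*(d+f*x),z]
W=[(g(-.035,.095),Rt(2.5)),(g(-.115,.085),Rt(2.5,40)),(g(-.083,.020),Rt(2.5,40))]
for p,r in W:
    print(p,*delta(P,Rm,p,r)); P,Rm=p,r
E
```

```text
9.1667 [ 0.52915647 -0.01566199  0.04405455] 0.07457675583022871 [ 0.21762326 -0.10416698  1.0387616 ] [0.05368959 0.01806985 0.02421236]
[np.float64(0.5195338745343794), np.float64(-0.016039503141431682), 0.095] [-0.      0.0096 -0.0509] [0.01 0.   0.01]
[np.float64(0.43961130204153226), np.float64(-0.019558367464704098), 0.085] [0.   0.08 0.01] [40.  0. -0.]
[np.float64(0.47158033103867114), np.float64(-0.01815082173539513), 0.02] [-0.      0.0173  0.0704] [0. 0. 0.]
```

play_rows:
  plan:
    - [[0,0,-0.008],[0,0,0],0.15]
    - [[0,0,-0.02],[0,0,0],0.15]
    - [[0,0.002,-0.034],[0,0,0],0.15]
    - [[0,0.01,-0.048],[0,0,0],0.3]
    - [[0,0.025,-0.05],[5,0,0],0.5]
    - [[0,0.04,-0.05],[11,0,0],0.8]
    - [[0,0.055,-0.047],[17,0,0],1]
    - [[0,0.065,-0.045],[23,0,0],1]
  force: 30

```text
time_s: 9.83
position: [0.4644, -0.018, 0.0894]
tool_rot: [0.709, -0.678, 0.136, -0.142]
ft_force: [2.2, 1.9, 0.1]
finger_gap: 0.0437
```

```bash
python3 - <<'E'
from fit import *
s=sense(); print(s["time_s"],s["position"],s["finger_gap"],s["ft_force"])
c=capture("wrist"); cv2.imwrite("pics/w6.png",c["color"])
P,Rm=now()
D=[.5545,-.0145,.044];a=D[2];d=np.array(D[:2]); f=np.array([np.cos(a),np.sin(a)])
g=lambda x,z:[*(d+f*x),z]
W=[(g(-.115,.085),Rt(2.5,40)),(g(-.083,.020),Rt(2.5,40))]
for p,r in W:
    print(p,*delta(P,Rm,p,r)); P,Rm=p,r
E
```

```text
9.8333 [ 0.46435823 -0.01802971  0.0893956 ] 0.04367002491281824 [2.21796297 1.92762766 0.14162506]
[np.float64(0.43961130204153226), np.float64(-0.019558367464704098), 0.085] [ 0.002   0.0208 -0.0061] [17.36  0.24  0.12]
[np.float64(0.47158033103867114), np.float64(-0.01815082173539513), 0.02] [-0.      0.0173  0.0704] [0. 0. 0.]
```

View pics/w6.png

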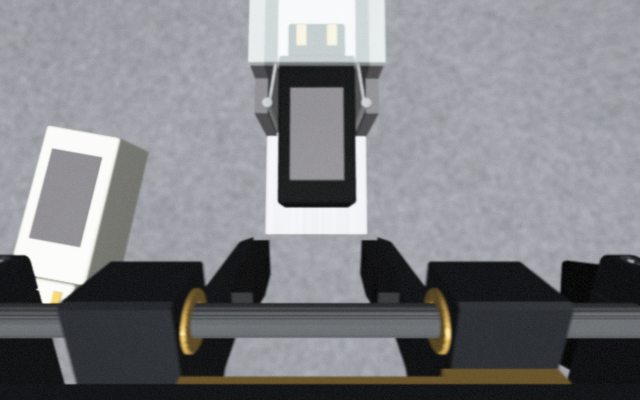

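The pack lies straight on the apron with its tail about 20 mm from the apron's edge (rows 205 vs 233). Completing the lean and closing, then lowering behind the tail.

play_rows:
  plan:
    - [[0,0.005,-0.001],[3,0,0],1]
    - [[0.0005,0.01,-0.003],[8,0,0],1]
    - [[0.001,0.015,-0.004],[13,0,0],1]
    - [[0.001,0.019,-0.005],[16,0,0],1]
    - [[0.001,0.021,-0.006],[17.3,0.2,0.1],1]
    - [[0.001,0.021,-0.006],[17.3,0.2,0.1],1]
    - [[0.001,0.021,-0.006],[17.3,0.2,0.1],1]
    - [[0.001,0.021,-0.006],[17.3,0.2,0.1],1]

```text
time_s: 10.55
position: [0.4447, -0.0202, 0.087]
tool_rot: [0.679, -0.65, 0.236, -0.246]
ft_force: [0.8, 0.2, 0.2]
finger_gap: 0.0006
```

```bash
python3 - <<'E'
from fit import *
s=sense(); print(s["time_s"],s["position"],s["finger_gap"],s["ft_force"])
c=capture("wrist"); cv2.imwrite("pics/w7.png",c["color"])
c=capture("top");C=cam(c);im=c["color"]; cv2.imwrite("pics/t7.png",cv2.resize(im[80:280,240:400],None,fx=3,fy=3,interpolation=cv2.INTER_CUBIC))
P,Rm=now()
print("lean",np.degrees(np.arccos(-Rm[2,2])))
D=[.5545,-.0145,.044];a=D[2];d=np.array(D[:2]); f=np.array([np.cos(a),np.sin(a)])
g=lambda x,z:[*(d+f*x),z]
W=[(g(-.083,.020),Rt(2.5,40)),(g(0,.02),Rt(2.5,40))]
for p,r in W:
    print(p,*delta(P,Rm,p,r)); P,Rm=p,r
E
```

```text
10.55 [ 0.44471725 -0.0201744   0.08700457] 0.0006168821589428775 [0.78124308 0.18275654 0.16399899]
lean 39.725252045693004
[np.float64(0.47158033103867114), np.float64(-0.01815082173539513), 0.02] [-0.0005  0.0213  0.0687] [ 0.27 -0.04 -0.1 ]
[np.float64(0.5545), np.float64(-0.0145), 0.02] [-0.     -0.0636  0.0534] [0. 0. 0.]
```

View pics/w7.png

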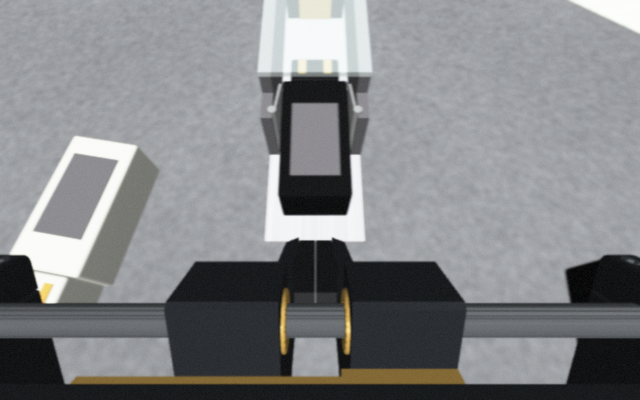

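View pics/t7.png

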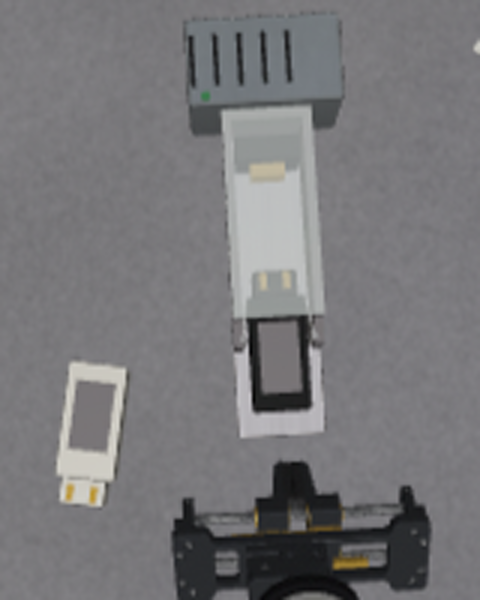

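Fingers are closed, leaning 40° and centred behind the tail (wrist: finger seam at col 315, tail centre at col 315). Lowering.

play_rows:
  plan:
    - [[0,0.002,0.006],[0,0,0],1]
    - [[0,0.005,0.016],[0,0,0],1]
    - [[0,0.0085,0.028],[0,0,0],1]
    - [[0,0.012,0.04],[0,0,0],1]
    - [[0,0.0155,0.051],[0,0,0],1]
    - [[-0.0005,0.0185,0.06],[0,0,0],1]
    - [[-0.0005,0.0205,0.066],[0,0,0],1]
    - [[-0.0005,0.0213,0.0687],[0.2,0,0],1]

```text
time_s: 11.32
position: [0.4727, -0.0178, 0.0195]
tool_rot: [0.679, -0.65, 0.235, -0.247]
ft_force: [0.3, -0.4, 0.6]
finger_gap: 0.0003
```

```bash
python3 - <<'E'
from fit import *
s=sense(); print(s["time_s"],s["position"],s["finger_gap"],s["ft_force"])
P,Rm=now()
D=[.5545,-.0145,.044];a=D[2];d=np.array(D[:2]); f=np.array([np.cos(a),np.sin(a)])
print("dock xy",(P[:2]-d)@f,(P[:2]-d)@[-f[1],f[0]])
g=lambda x,z:[*(d+f*x),z]
W=[(g(-.03,.020),Rt(2.5,40)),(g(0.,.02),Rt(2.5,40))]
for p,r in W:
    print(p,*delta(P,Rm,p,r)); P,Rm=p,r
E
```

```text
11.3167 [ 0.47272187 -0.01784659  0.0195394 ] 0.0003239148814110847 [ 0.25334506 -0.35676866  0.59580185]
dock xy -0.08184618522256033 0.0002537219132108462
[np.float64(0.5245290353151824), np.float64(-0.015819574121227156), 0.02] [ 0.0002 -0.0401  0.0329] [ 0.08  0.08 -0.06]
[np.float64(0.5545), np.float64(-0.0145), 0.02] [-0.     -0.023   0.0193] [0. 0. 0.]
```

play_rows:
  plan:
    - [[0,-0.0023,0.0019],[0,0,0],1]
    - [[0,-0.0061,0.0051],[0,0,0],1]
    - [[0,-0.0107,0.009],[0,0,0],1]
    - [[0,-0.0153,0.0129],[0,0,0],1]
    - [[0,-0.0199,0.0167],[0,0,0],1]
    - [[0,-0.0245,0.0206],[0,0,0],1]
    - [[0,-0.0283,0.0237],[0,0,0],1]
    - [[0,-0.0306,0.0257],[0,0,0],1]

```text
time_s: 11.98
position: [0.5119, -0.0163, 0.0196]
tool_rot: [0.679, -0.651, 0.236, -0.246]
ft_force: [-6.9, -0.9, 4.8]
finger_gap: 0.0004
```

```bash
cat > st.py <<'E'
from fit import *
s=sense()
P,Rm=now()
D=[.5545,-.0145,.044];a=D[2];d=np.array(D[:2]); f=np.array([np.cos(a),np.sin(a)])
print(s["time_s"],"dock xyz mm",1e3*(P[:2]-d)@f,1e3*(P[:2]-d)@[-f[1],f[0]],1e3*P[2],"Fx",s["ft_force"][:2]@f,s["ft_force"].round(1))
E
cat > look.py <<'E'
import sys
from st import *
c=capture("wrist"); cv2.imwrite(f"pics/{sys.argv[1]}.png",c["color"])
E
python3 look.py w8
```

```text
11.9833 dock xyz mm -42.66839339044936 0.028461943177038103 19.639930589910254 Fx -6.9116106674502 [-6.9 -0.9  4.8]
```

View pics/w8.png

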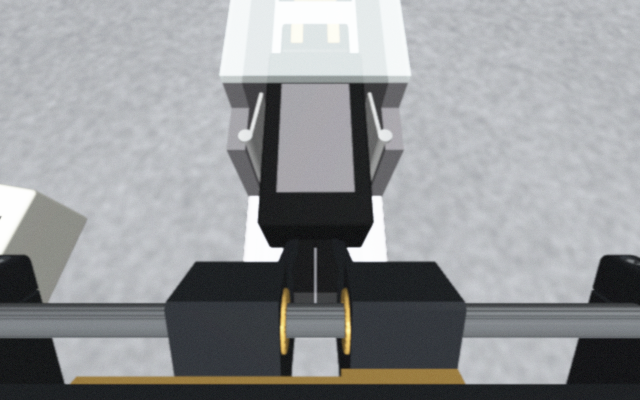

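Pushing straight and centred, with about 7 N of drag. Continuing.

play_rows:
  plan:
    - [[0,-0.0019,0.0016],[0,0,0],1]
    - [[0,-0.0054,0.0045],[0,0,0],1]
    - [[0,-0.0092,0.0077],[0,0,0],1]
    - [[0,-0.0134,0.0113],[0,0,0],1]
    - [[0,-0.0176,0.0148],[0,0,0],1]
    - [[0,-0.0215,0.018],[0,0,0],1]
    - [[0,-0.0249,0.0209],[0,0,0],1]
    - [[0,-0.0268,0.0225],[0,0,0],1]

```text
time_s: 12.7
position: [0.5467, -0.0149, 0.0195]
tool_rot: [0.679, -0.651, 0.236, -0.246]
ft_force: [-6.2, 0.0, 3.7]
finger_gap: 0.0005
```

```bash
python3 look.py w9
```

```text
12.7 dock xyz mm -7.823375307604049 -0.09513634108426999 19.493963681786802 Fx -6.202351105069627 [-6.2  0.   3.7]
```

View pics/w9.png

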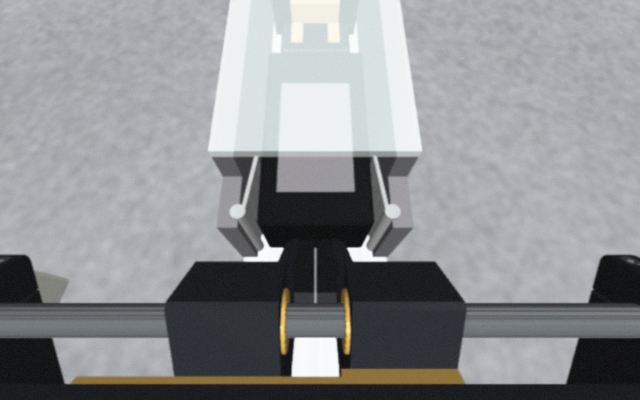

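play_rows:
  plan:
    - [[0,-0.0012,0.001],[0,0,0],1]
    - [[0,-0.0028,0.0023],[0,0,0],1]
    - [[0,-0.0045,0.0038],[0,0,0],1]
    - [[0,-0.0063,0.0053],[0,0,0],1]
    - [[0,-0.0081,0.0068],[0,0,0],1]
    - [[0,-0.0099,0.0083],[0,0,0],1]
    - [[0,-0.0113,0.0095],[0,0,0],1]
    - [[0,-0.0123,0.0103],[0,0,0],1]

```text
time_s: 13.42
position: [0.5624, -0.0143, 0.0194]
tool_rot: [0.679, -0.651, 0.236, -0.246]
ft_force: [-6.6, -0.6, 4.1]
finger_gap: 0.0003
```

```bash
python3 look.py w10
```

```text
13.4167 dock xyz mm 7.854700642301649 -0.1337553348518664 19.404568528913444 Fx -6.639577016422997 [-6.6 -0.6  4.1]
```

View pics/w10.png

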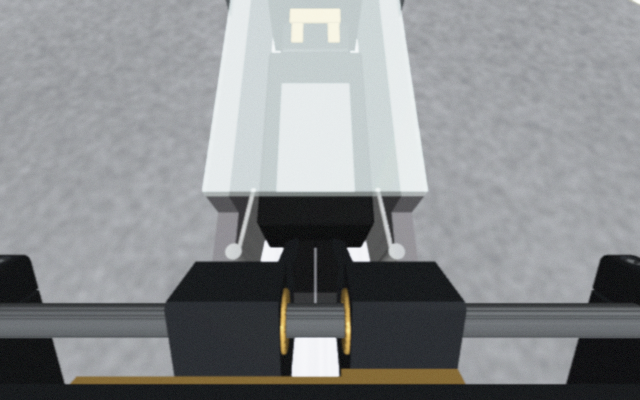

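play_rows:
  plan:
    - [[0,-0.0006,0.0005],[0,0,0],1]
    - [[0,-0.0012,0.001],[0,0,0],1]
    - [[0,-0.0018,0.0015],[0,0,0],1]
    - [[0,-0.0024,0.002],[0,0,0],1]
    - [[0,-0.003,0.0025],[0,0,0],1]
    - [[0,-0.0036,0.003],[0,0,0],1]
    - [[0,-0.0042,0.0035],[0,0,0],1]
    - [[0,-0.0046,0.0039],[0,0,0],1]

```text
time_s: 14.13
position: [0.5683, -0.014, 0.0194]
tool_rot: [0.679, -0.651, 0.236, -0.246]
ft_force: [-6.3, -1.5, 4.6]
finger_gap: 0.0005
```

```bash
python3 st.py
```

```text
14.1333 dock xyz mm 13.798806655746896 -0.1176666451119108 19.387447369704027 Fx -6.389820253324294 [-6.3 -1.5  4.6]
```

play_rows:
  plan:
    - [[0,-0.0004,0.0003],[0,0,0],1]
    - [[0,-0.0008,0.0006],[0,0,0],1]
    - [[0,-0.0012,0.001],[0,0,0],1]
    - [[0,-0.0016,0.0013],[0,0,0],1]
    - [[0,-0.002,0.0016],[0,0,0],1]
    - [[0,-0.0024,0.002],[0,0,0],1]
    - [[0,-0.0028,0.0023],[0,0,0],1]
    - [[0,-0.0031,0.0026],[0,0,0],1]

```text
time_s: 14.8
position: [0.5722, -0.0139, 0.0193]
tool_rot: [0.679, -0.651, 0.236, -0.246]
ft_force: [-11.3, -0.5, 8.3]
finger_gap: 0.0002
```

play_rows:
  plan:
    - [[0,-0.0003,0.0002],[0,0,0],1]
    - [[0,-0.0006,0.0005],[0,0,0],1]
    - [[0,-0.0009,0.0007],[0,0,0],1]
    - [[0,-0.0012,0.001],[0,0,0],1]
    - [[0,-0.0015,0.0012],[0,0,0],1]
    - [[0,-0.0018,0.0015],[0,0,0],1]
    - [[0,-0.0021,0.0017],[0,0,0],1]
    - [[0,-0.0023,0.0019],[0,0,0],1]

```text
time_s: 15.47
position: [0.5746, -0.0137, 0.0193]
tool_rot: [0.679, -0.651, 0.235, -0.245]
ft_force: [-14.3, -0.7, 11.4]
finger_gap: 0.0002
```

```bash
python3 st.py
```

```text
15.4667 dock xyz mm 20.157088363367773 -0.11513282098686806 19.26402144670624 Fx -14.299072139431495 [-14.3  -0.7  11.4]
```

The force has stepped up to 11–14 N, so the contact is engaged. Small steps from here.

play_rows:
  plan:
    - [[0,-0.0002,0.0002],[0,0,0],1]
    - [[0,-0.0004,0.0004],[0,0,0],1]
    - [[0,-0.0006,0.0005],[0,0,0],1]
    - [[0,-0.0008,0.0007],[0,0,0],1]
    - [[0,-0.001,0.0009],[0,0,0],1]
    - [[0,-0.0012,0.001],[0,0,0],1]
    - [[0,-0.0014,0.0012],[0,0,0],1]
    - [[0,-0.0015,0.0013],[0,0,0],1]

```text
time_s: 16.13
position: [0.5766, -0.0136, 0.0193]
tool_rot: [0.679, -0.651, 0.235, -0.245]
ft_force: [-15.0, -0.3, 10.8]
finger_gap: 0.0003
```

```bash
python3 look.py w11
```

```text
16.1333 dock xyz mm 22.146695453719015 -0.09027942973782738 19.254268282533758 Fx -14.996063983461479 [-15.   -0.3  10.8]
```

View pics/w11.png

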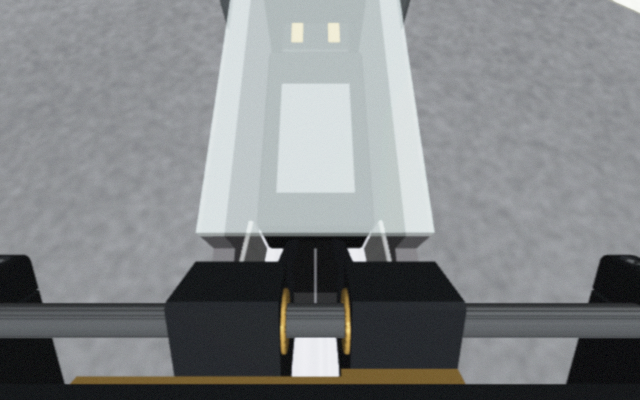

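play_rows:
  plan:
    - [[0,-0.0002,0.0002],[0,0,0],1]
    - [[0,-0.0004,0.0004],[0,0,0],1]
    - [[0,-0.0006,0.0005],[0,0,0],1]
    - [[0,-0.0008,0.0007],[0,0,0],1]
    - [[0,-0.001,0.0009],[0,0,0],1]
    - [[0,-0.0012,0.001],[0,0,0],1]
    - [[0,-0.0014,0.0012],[0,0,0],1]
    - [[0,-0.0015,0.0013],[0,0,0],1]

```text
time_s: 16.85
position: [0.5784, -0.0136, 0.0187]
tool_rot: [0.679, -0.651, 0.235, -0.245]
ft_force: [-10.6, -1.2, 5.1]
finger_gap: 0.0005
```

```bash
python3 st.py
```

```text
16.85 dock xyz mm 23.93585444252734 -0.11354104991509077 18.696954605064576 Fx -10.623567145381225 [-10.6  -1.2   5.1]
```

play_rows:
  plan:
    - [[0,-0.0002,0.0002],[0,0,0],1]
    - [[0,-0.0004,0.0004],[0,0,0],1]
    - [[0,-0.0006,0.0005],[0,0,0],1]
    - [[0,-0.0008,0.0006],[0,0,0],1]
    - [[0,-0.001,0.0007],[0,0,0],1]
    - [[0,-0.0012,0.0009],[0,0,0],1]
    - [[0,-0.0014,0.001],[0,0,0],1]
    - [[0,-0.0015,0.0011],[0,0,0],1]

```text
time_s: 17.52
position: [0.5802, -0.0135, 0.0187]
tool_rot: [0.679, -0.651, 0.235, -0.245]
ft_force: [-10.4, -1.7, 4.7]
finger_gap: 0.0001
```

```bash
python3 look.py w12
```

```text
17.5167 dock xyz mm 25.726603125913876 -0.09977320633237441 18.712904789613457 Fx -10.44222459134738 [-10.4  -1.7   4.7]
```

View pics/w12.png

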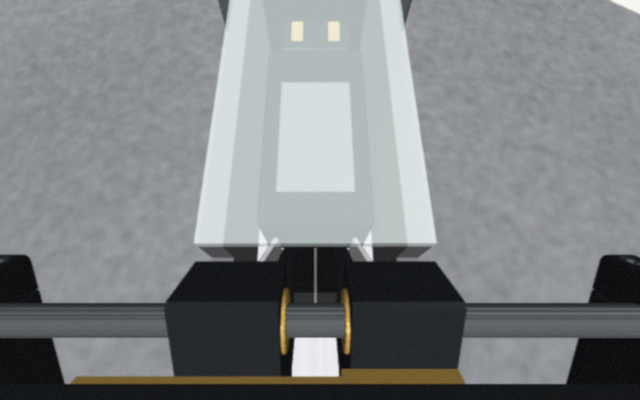

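Both flaps have slipped behind the tail and rest on the fingers. The arm's compliance is about 5 N/mm, so I continue in 1.5–2 mm steps.

play_rows:
  plan:
    - [[0,-0.0002,0.0001],[0,0,0],1]
    - [[0,-0.0004,0.0003],[0,0,0],1]
    - [[0,-0.0006,0.0005],[0,0,0],1]
    - [[0,-0.0008,0.0007],[0,0,0],1]
    - [[0,-0.001,0.0008],[0,0,0],1]
    - [[0,-0.0012,0.001],[0,0,0],1]
    - [[0,-0.0014,0.0011],[0,0,0],1]
    - [[0,-0.0015,0.0012],[0,0,0],1]

```text
time_s: 18.23
position: [0.5815, -0.0134, 0.0186]
tool_rot: [0.679, -0.651, 0.235, -0.245]
ft_force: [-19.9, -1.5, 10.5]
finger_gap: 0.0004
```

```bash
python3 st.py
```

```text
18.2333 dock xyz mm 26.995180549348568 -0.09195056034253724 18.572404787017405 Fx -19.915659241614282 [-19.9  -1.5  10.5]
```

Force has jumped to 20 N, which is probably the stop. One more small step to confirm.

play_rows:
  plan:
    - [[0,-0.0001,0.0001],[0,0,0],1]
    - [[0,-0.0002,0.0001],[0,0,0],1]
    - [[0,-0.0003,0.0002],[0,0,0],1]
    - [[0,-0.0004,0.0003],[0,0,0],1]
    - [[0,-0.0004,0.0003],[0,0,0],1]
    - [[0,-0.0004,0.0003],[0,0,0],1]
    - [[0,-0.0004,0.0003],[0,0,0],1]
    - [[0,-0.0004,0.0003],[0,0,0],1]

```text
time_s: 18.9
position: [0.5816, -0.0134, 0.0185]
tool_rot: [0.679, -0.651, 0.235, -0.244]
ft_force: [-21.7, -1.8, 12.6]
finger_gap: 0.0005
```

```bash
python3 look.py w13
```

```text
18.9 dock xyz mm 27.10696978742436 -0.07232525852584053 18.53521858110345 Fx -21.786836717796472 [-21.7  -1.8  12.6]
```

play_rows:
  plan:
    - [[0,-0.0001,0.0001],[0,0,0],1]
    - [[0,-0.0002,0.0002],[0,0,0],1]
    - [[0,-0.0003,0.0003],[0,0,0],1]
    - [[0,-0.0004,0.0003],[0,0,0],1]
    - [[0,-0.0005,0.0004],[0,0,0],1]
    - [[0,-0.0006,0.0005],[0,0,0],1]
    - [[0,-0.0006,0.0005],[0,0,0],1]
    - [[0,-0.0006,0.0005],[0,0,0],1]

```text
time_s: 19.62
position: [0.5818, -0.0134, 0.0185]
tool_rot: [0.679, -0.652, 0.234, -0.244]
ft_force: [-29.5, -2.5, 18.0]
finger_gap: 0.0007
```

```bash
python3 look.py w14; python3 - <<'E'
from h import *
c=capture("scene"); cv2.imwrite("pics/s14.png",cv2.resize(c["color"][150:320,200:360],None,fx=3.5,fy=3.5,interpolation=cv2.INTER_CUBIC))
E
```

```text
19.6167 dock xyz mm 27.2983758009861 -0.06869774929297995 18.469099905492698 Fx -29.56096196025277 [-29.5  -2.5  18. ]
```

View pics/s14.png

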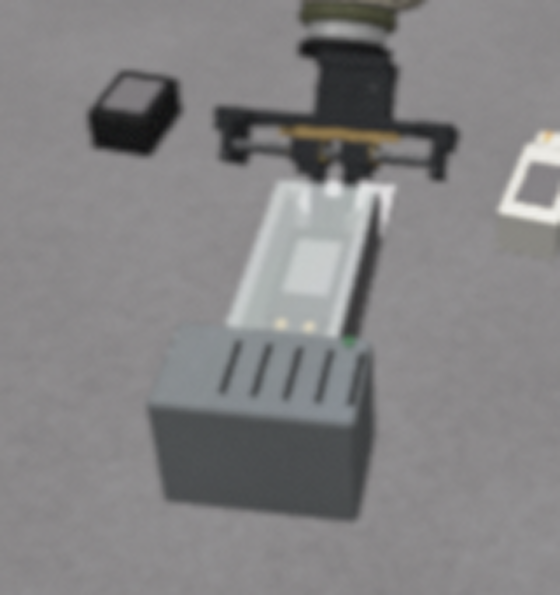

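View pics/w14.png

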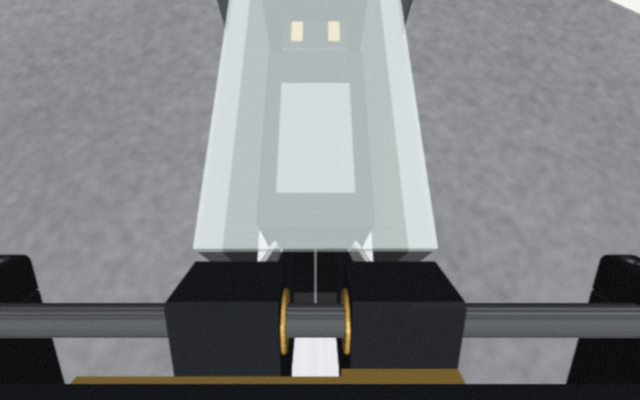

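It's a dead stop: the force rose from 20 to 29.5 N for 0.3 mm of travel. Retreating straight back, slowly, so the flaps can shut.

play_rows:
  plan:
    - [[0,0.0015,-0.0013],[0,0,0],1]
    - [[0,0.0038,-0.0032],[0,0,0],1]
    - [[0,0.0077,-0.0064],[0,0,0],1]
    - [[0,0.0123,-0.0103],[0,0,0],1]
    - [[0,0.0176,-0.0148],[0,0,0],1]
    - [[0,0.023,-0.0193],[0,0,0],1]
    - [[0,0.0283,-0.0238],[0,0,0],1]
    - [[0,0.0337,-0.0283],[0,0,0],1]

```text
time_s: 20.38
position: [0.5403, -0.0153, 0.0197]
tool_rot: [0.679, -0.651, 0.236, -0.246]
ft_force: [-0.4, -0.4, -0.6]
finger_gap: 0.0006
```

play_rows:
  plan:
    - [[0,0.005,-0.0042],[0,0,0],1]
    - [[0,0.011,-0.0092],[0,0,0],1]
    - [[0,0.017,-0.0143],[0,0,0],1]
    - [[0,0.023,-0.0193],[0,0,0],1]
    - [[0,0.029,-0.0243],[0,0,0],1]
    - [[0,0.035,-0.0294],[0,0,0],1]
    - [[0,0.04,-0.0336],[0,0,0],1]
    - [[0,0.043,-0.0361],[0,0,0],1]

```text
time_s: 21.05
position: [0.4835, -0.0177, 0.0195]
tool_rot: [0.679, -0.651, 0.236, -0.246]
ft_force: [0.2, -0.3, 0.1]
finger_gap: 0.0005
```

```bash
python3 look.py w15
```

```text
21.05 dock xyz mm -71.08203298198548 -0.056527677978716426 19.521784381483517 Fx 0.2022458056533349 [ 0.2 -0.3  0.1]
```

View pics/w15.png

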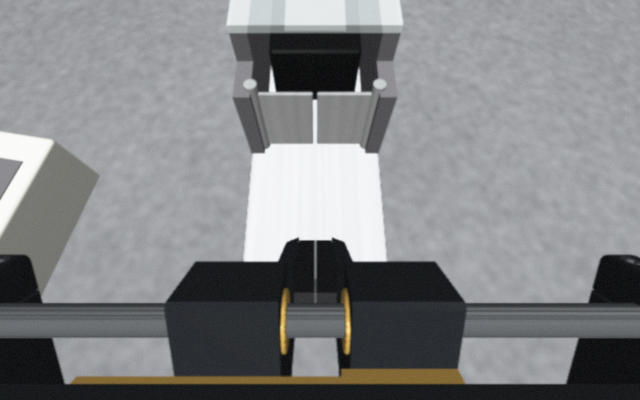

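Both flaps are shut (rows 93–145, slit at col 315) and the pack's tail is visible behind them. Backing up and away, then a top check.

play_rows:
  plan:
    - [[0,0.003,-0.008],[0,0,0],1]
    - [[0,0.008,-0.022],[0,0,0],1]
    - [[0,0.014,-0.04],[0,0,0],1]
    - [[0,0.02,-0.058],[0,0,0],1]
    - [[0,0.026,-0.076],[0,0,0],1]
    - [[0,0.032,-0.092],[0,0,0],1]
    - [[0,0.036,-0.104],[0,0,0],1]
    - [[0,0.038,-0.11],[0,0,0],1]

```text
time_s: 21.77
position: [0.3837, -0.0218, 0.0804]
tool_rot: [0.679, -0.651, 0.236, -0.246]
ft_force: [-0.2, -0.2, 0.4]
finger_gap: 0.0008
```

```bash
python3 - <<'E'
from st import *
from fit import *
c=capture("top");C=cam(c);im=c["color"]; cv2.imwrite("pics/t16.png",im)
for q in [30,37]:
  pass
f=5; x0,y0=300,75; v=cv2.resize(im[y0:y0+120,x0:x0+80],None,fx=f,fy=f,interpolation=cv2.INTER_CUBIC)
D=[.5545,-.0145,.044]
for t in (.030,.034,.042):   # tail top edge
    uv=(proj(C,tf(np.array([[t,-.025,.048],[t,.025,.048],[t+.12,-.019,.048],[t+.12,.019,.048]]),D))-[x0,y0]+.5)*f-.5
    uv=uv.astype(int); cv2.line(v,tuple(map(int,uv[0])),tuple(map(int,uv[1])),(0,0,255),1); cv2.line(v,tuple(map(int,uv[2])),tuple(map(int,uv[3])),(0,255,0),1)
cv2.imwrite("pics/t16c.png",v)
E
```

```text
21.7667 dock xyz mm -170.9446024389381 0.24259058431757013 80.35006290632273 Fx -0.23026074579877953 [-0.2 -0.2  0.4]
```

View pics/t16c.png

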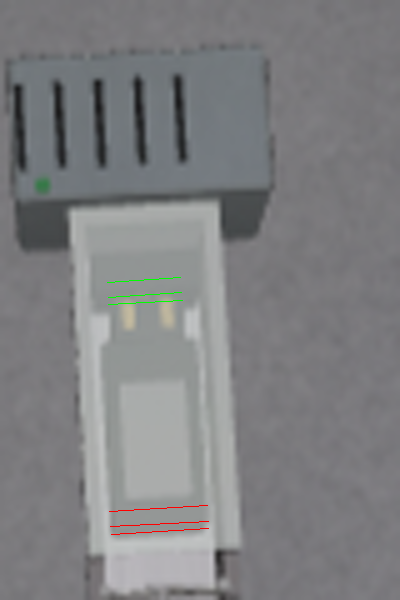

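View pics/t16.png

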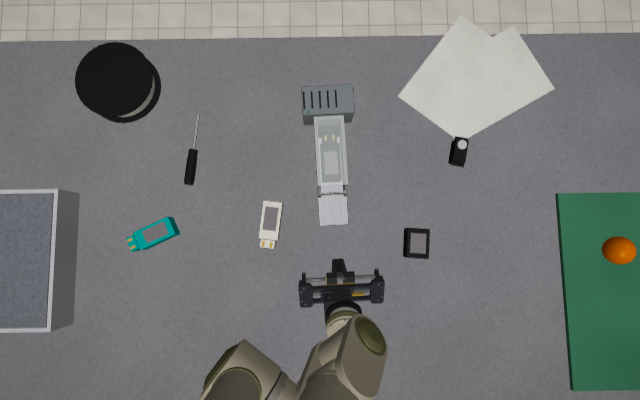

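```bash
python3 - <<'E'
from h import *
print(close_job())
E
```

```text
the job is handed in; nothing more can be done
None
```

The long pack is in the charging bay against its dead stop, both flaps are shut behind it, and the job is handed in at about 22 s of the 54 s.

**What I did:** I gripped the black pack across its sides, label up, and carried it to the apron. I passed it nose first between the flaps, released it, then pushed its tail with closed fingers leaning 40°.

**Push force:** Sliding drag was about 6–7 N, rising to 10–15 N once the contact was engaged. At the end, about 0.3 mm of travel took the force from 20 to 29.6 N. I read that as the dead stop. It is just under the 30 N limit and higher than I meant to go.

**Last checks:**
- The wrist view shows both flaps shut, with the tail behind them.
- The robot was clear, with the measured force back near zero.
- The other loose things and look-alikes looked unmoved in the top view.

**Less certain:**
- The top view puts the tail about 30–34 mm past the gate, at the low end of the expected 32–42 mm. That measurement is only good to about 2 mm.
- Full contact travel is judged from the felt stop and about 10 mm of loaded travel. I could not see the contact itself.
- My top-view fit of the bay and the wrist view disagreed by about 2–3 mm sideways. I went by the wrist view, and the pack went in straight.

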